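# Peel one slide tray off the nested pile

## Robot

A 6-joint arm with a two-finger parallel gripper is mounted at the origin on a cart in front of the work surface, level with it; the furniture and walls round the work are solid. World frame = base frame: x ahead of the robot, y to its left, z up, the work surface at z = 0. Lengths are in m, angles in rad, forces in N, time in s.
With the tool pointing down it reaches from about 0.275 to 0.875 m from the base axis. Payload 12.5 kg.
Tool frame: the origin (TCP) lies midway between the tips of the shut fingers; the grasp point (between the pads) lies 19 mm behind it; z points along the fingers, y is the line along which they close (so a half turn about z gives the same grasp; the last joint's range is limited). The gripper opens to 85 mm and grips with 20 to 120 N. Pads are 22 mm wide; open, the fingers measure 114 mm over their backs; the gripper's body (76 mm by 85 mm) begins 54 mm behind the grasp point. The pads swing forward as they close: fully open they stand 13 mm farther back than shut.
Start: joints at [-0.085, 0.351, 1.652, -0, 1.139, -0.085], TCP at [0.55, 0, 0.231] pointing down, gripper open.
Joint ranges: [-2.75, 2.75], [-0.79, 2.1], [0.01, 2.65], [-1.57, 4.71], [0.07, 3.14], [-2.87, 2.87]. Speed limits (rad/s): [2.22, 2.22, 2.79, 3.14, 3.14, 3.14].

## Interface

Orientations are given as a rotation vector (axis times angle).
In Python, from station import * gives the robot as it stands. Calls block until the motion is done:
- move_to(position, orientation): joint-space move of the TCP to a pose.
- movel(position, attitude=None, speed=0.15, force_limit=None): straight line of the TCP; attitude=None keeps the orientation; speed is the mean speed in m/s. With force_limit (N) it stops when the force on the tool has changed by that much, and returns True; else False.
- move_joints(angles): joint-space move.
- gripper_to(opening, newtons=None): opening from 0.0 (shut) to 1.0 (fully open); newtons is the grip in N (None keeps the last); returns when the fingers have stopped.
- wait(seconds).
- solve_ik(position, orientation): joint angles nearest the present ones, or None.
- get_obs(): the state.
- grab_frame(name): name is "scene" or "side" or "wrist"; returns a dict with "frame" (420x560x3 uint8, red, green, blue), "intrinsics" (3x3 intrinsics, pixels), "k1" (the pictures are not rectified: a ray, as slopes to the right and down, at radius r is drawn at 1 + k1 r^2 times it, then the intrinsics apply), "rvec" (rotation vector, rad) and "tvec" (3), from world to camera coordinates, as OpenCV has them. Camera axes: x right, y down, z forward; pixel columns grow to the right and rows downward; lengths in m; the calibration is good to about 2 mm. A picture is of the moment at which its call begins. There is no depth.
A pose or a line that the arm cannot do raises MotionError and nothing moves.
- close_job(): hands the job in; it is judged then, once.
The state is a dict: "t": time; "qpos": joint angles; "qd": joint speeds; "tau": joint torques, N m; "tool_pos": TCP position; "ee_rot": TCP orientation; "force": force on the tool from outside, world axes, zero at the start; "moment": the same for the moment, N m; "grip_width": opening from 0.0 (shut) to 1.0 (fully open); "grip_force": force on a finger pad.
Only numpy, scipy, OpenCV 4.12 (cv2) and the standard library are available. Lean on these libraries where they do the work, as an engineer would, in place of code of your own. Each camera call takes 0.05 s, during which the arm holds its last target. There are 200 camera calls.

## Task

Pull the carriage of the slide-tray dispenser out from under its clear hood to its front stop, and leave it there. Peel only the top tray off the clinging pile by its thumb ear: raise that near corner while the far rim stays under the retaining lip, then draw the tray towards you, clear of the lip without forcing it, leaving the rest of the pile in its nest. Finish still holding the tray in the gripper, level, just in front of the middle of the staining rack and 10 to 20 cm above the desk, with no bottle knocked over.

Things in the scene. Friction and masses are not known exactly. Their poses are not given: they have to be found in the camera images.
- dispenser: tray dispenser, fixed to the desk: grey base plate 291 x 158 mm, a clear hood (126 x 158 mm, top 100 mm above the desk, open in front) over its rear end. Origin on the desk under the hood's middle; x points away from the robot along the carriage's travel, z up. The base reaches from 225 mm in front of the origin (-x) to 66 mm behind; the hood's front edge is at x = -60 mm
- carriage (a joint): how far the carriage is pulled out towards the robot, m: 0 parked under the hood, 0.12 against the front stop. Slides stiffly (about 2 N) and stays where it is left
- carriage_handle (a point): middle of the carriage's handle: a black round bar 12 mm thick and 84 mm long across the travel (dispenser's y), 57 mm above the desk on two posts 33 mm either side of the middle; 77 mm from its axis to the trays' near rim and, parked, 62 mm to the hood's front edge, 35 mm free below it. Moves with the carriage
- nest (a point): middle of the carriage's platform, 16 mm above the desk, where the pile stands; moves with the carriage, axes as the dispenser's. 20 mm cheeks hold the pile sideways; at the far end a wall carries the retaining lip, 110 mm long: its underside is 4 mm above the top tray's rim and it reaches 6 mm over that rim, so trays cannot be lifted straight up
- pile: the rest of the pile: four nested white trays, about 0.6 kg together, standing loose in the nest. Origin under the middle of the lowest tray's floor, axes as the dispenser's. Its top rim is 44 mm above its origin
- tray: top tray, white plastic, about 55 g, 90 mm (x) x 130 mm (y) over its rolled rim (8 x 8 mm), 20 mm deep, walls sloping 25 degrees. Origin in the middle of its underside; z up, x to the far rim, y to the left; rim top 20 mm above the origin. Nests 32 mm above the pile's origin, rim on rim. Its near half clings to the tray below (1 to 2 N) until lifted about 5 mm
- tray_ear (a point): middle of the tray's thumb ear: an upstanding block 10 mm thick (tray x), 26 mm wide (y), 16 mm high above the rim top, at the near left corner; this point is 8 mm below the ear's top, at (-51, 41, 28) mm from the tray's origin. More than 8 mm below the rim top the ears of the lower trays follow: keep fingertips above that
- tray_far (a point): middle of the top of the tray's far rim, at (41, 0, 20) mm from the tray's origin
- rack_front (a point): point on the desk 90 mm towards the robot from the middle of the staining rack (a fixed steel basin 80 x 170 x 26 mm with two rods and four glass slides lying across, 34 mm high in all, the long side across). The tray is presented over this point
- stain_violet: dropper bottle, 33 mm across, 87 mm high, in the row behind the rack; origin at the middle of its base
- stain_iodine: dropper bottle, 33 mm across, 87 mm high, in the row behind the rack; origin at the middle of its base
- decolor: dropper bottle, 33 mm across, 87 mm high, in the row behind the rack; origin at the middle of its base
- stain_red: dropper bottle, 33 mm across, 87 mm high, in the row behind the rack; origin at the middle of its base

How it is judged:
By the outcome, as a careful person would: the job done as asked, in the order asked, and still so for the second after the job is handed in, while the arm keeps its last pose, push and grip.
It also fails if it takes over 48 s, if anything falls off the work surface, if the arm or the gripper's body presses on something with over 40 N, if the wrist force passes 120 N, or if a joint passes its speed limit or range.

## Working session

There is one attempt and no reset: what is moved stays moved. The work goes in short steps, each a Python script; the robot and the scene stay as the last script left them, time stands still between calls to the robot, and variables do not carry over. Pictures are saved under pics/ and viewed, at most 10 in all, crops included, and the job is handed in when it is done.

```bash
ls; mkdir -p pics
python3 - <<'E'
from station import *
import cv2,numpy as np
ims=[]
for n in ("scene","side"):
    f=grab_frame(n); im=f["frame"]; cv2.imwrite(f"pics/{n}0.png",cv2.resize(im[:,:,::-1],(800,600),interpolation=cv2.INTER_CUBIC))
    np.savez(f"{n}0.npz",**f)
    R=cv2.Rodrigues(np.array(f["rvec"]))[0]; print(n,-R.T@np.array(f["tvec"]),R[2],f["k1"],f["intrinsics"])
o=get_obs();print(o["t"],o["force"],o["ee_rot"],o["tool_pos"])
E
```

```text
pics
scene [0.29596847 0.61333589 0.70874034] [ 0.3463114  -0.6129826  -0.71015544] -0.01459958173682061 [[417.17046116   0.         281.17225889]
 [  0.         417.17046116 208.49012243]
 [  0.           0.           1.        ]]
side [-0.18870219 -0.46354115  0.64424734] [ 0.70308973  0.50619862 -0.49942746] -0.10793803361445221 [[458.650637     0.         279.93570568]
 [  0.         458.650637   209.26933065]
 [  0.           0.           1.        ]]
0.1 [ 0.13166542 -0.02273177 -1.05276738] [-2.22089666e+00 -2.22085672e+00  1.05679761e-03] [5.49703397e-01 3.36506408e-05 2.30821668e-01]
```

View pics/scene0.png

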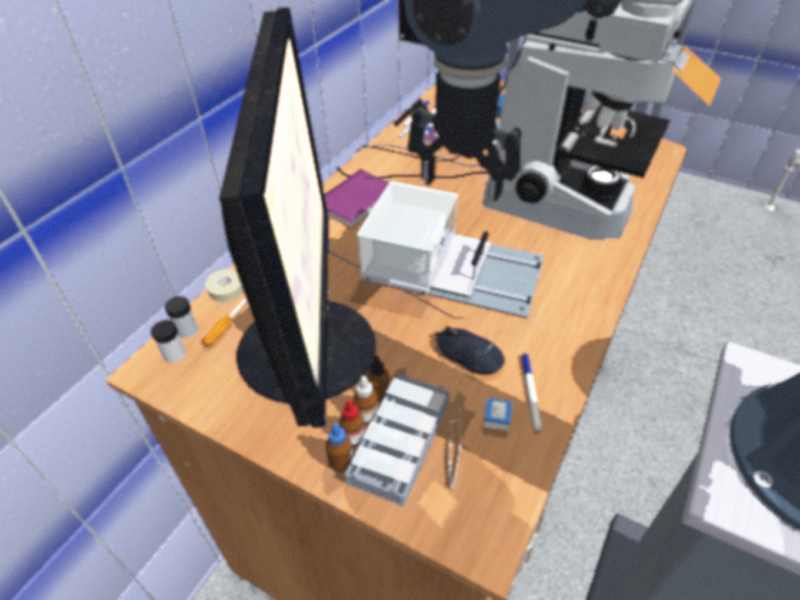

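View pics/side0.png

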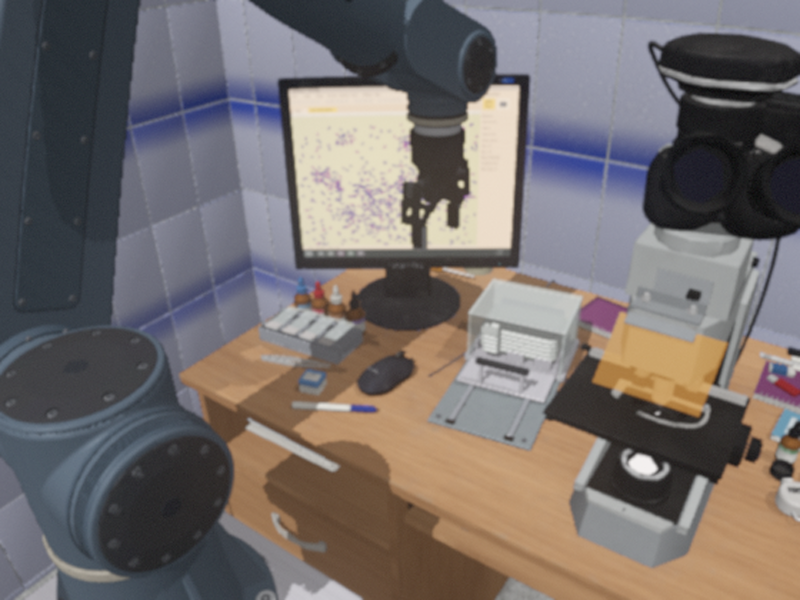

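The scene view shows the handle near (482,248), the base's front corners near (543,255) and (528,312), and the rack spanning (347,483) to (448,385). The side view shows the handle near (502,366) and the base's front corners near (431,415) and (527,442).

```bash
cat > h.py <<'E'
import numpy as np,cv2
from scipy.spatial.transform import Rotation as Ro
def ray(f,uv,s=1.0):
    n=cv2.undistortPoints(np.array([[uv]],float)*s,np.array(f["intrinsics"]),np.array([float(f["k1"]),0,0,0]))[0,0]
    R=cv2.Rodrigues(np.array(f["rvec"]))[0]; return -R.T@np.array(f["tvec"]), R.T@np.array([*n,1])
def onz(f,uv,z,s=1.0):
    c,d=ray(f,uv,s); return c+d*(z-c[2])/d[2]
def tri(f,a,g,b,s=1.0):
    c,d=ray(f,a,s);e,h=ray(g,b,s); t=np.linalg.lstsq(np.c_[d,-h],e-c,rcond=None)[0]
    p,q=c+d*t[0],e+h*t[1]; return (p+q)/2,np.linalg.norm(p-q)
def proj(f,p):
    return cv2.projectPoints(np.array([p],float),np.array(f["rvec"]),np.array(f["tvec"]),np.array(f["intrinsics"]),np.array([float(f["k1"]),0,0,0]))[0][0,0]
def tool(yaw,pitch=0): # pointing down, closing axis y at angle yaw from world y ; 
    return (Ro.from_euler('z',yaw)*Ro.from_rotvec([np.pi,0,0])*Ro.from_euler('y',pitch)).as_rotvec()
E
python3 - <<'E'
from h import *
np.set_printoptions(precision=4,suppress=True)
S=dict(np.load("scene0.npz"));D=dict(np.load("side0.npz"))
def blob(f,box,thr):
    x0,y0,x1,y1=[int(v*.7) for v in box]
    m=(f["frame"][y0:y1,x0:x1].max(2)<thr).astype(np.uint8)
    n,l,st,c=cv2.connectedComponentsWithStats(m); i=1+np.argmax(st[1:,4])
    p=np.argwhere(l==i)[:,::-1]+[x0,y0]; (c,wh,a)=cv2.minAreaRect(p.astype(np.float32)); 
    print(c,wh,a,len(p)); 
    u,s,v=np.linalg.svd(p-p.mean(0),full_matrices=False); t=(p-p.mean(0))@v[0]
    return p.mean(0), p.mean(0)+v[0]*t.min(), p.mean(0)+v[0]*t.max()
a=blob(S,(465,225,500,270),90); b=blob(D,(465,345,540,385),90)
for k in a: print("S handle z57",onz(S,k,.057))
for k in b: print("D handle z57",onz(D,k,.057))
print(tri(S,a[0],D,b[0]))
s=.7
print("base S",[onz(S,k,.006,s) for k in((543,255),(528,312))])
print("base D",[onz(D,k,.006,s) for k in((431,415),(527,442))])
print("hood top S",[onz(S,k,.1,s) for k in((390,185),(458,195),(438,250),(361,233))])
print("hood top D",[onz(D,k,.1,s) for k in((489,282),(581,297),(570,353),(471,335))])
print("rack S",[onz(S,k,.026,s) for k in((397,376),(448,387),(405,495),(348,483))])
E
```

```text
(335.67242431640625, 173.5689697265625) (2.414039134979248, 22.840526580810547) 21.801406860351562 53
(351.1061706542969, 256.06011962890625) (35.162559509277344, 3.0838470458984375) 13.5704345703125 105
S handle z57 [ 0.5557 -0.1134  0.057 ]
S handle z57 [ 0.563 -0.156  0.057]
S handle z57 [ 0.549  -0.0746  0.057 ]
D handle z57 [ 0.556  -0.1153  0.057 ]
D handle z57 [ 0.5493 -0.0763  0.057 ]
D handle z57 [ 0.5623 -0.1528  0.057 ]
(array([ 0.5564, -0.1148,  0.0561]), np.float64(0.0008300936988171917))
base S [array([ 0.4686, -0.2067,  0.006 ]), array([ 0.443 , -0.0618,  0.006 ])]
base D [array([ 0.451, -0.055,  0.006]), array([ 0.476 , -0.2007,  0.006 ])]
hood top S [array([ 0.747, -0.149,  0.1  ]), array([ 0.628 , -0.1782,  0.1   ]), array([ 0.5936, -0.0311,  0.1   ]), array([ 0.7218, -0.0101,  0.1   ])]
hood top D [array([ 0.7099, -0.0078,  0.1   ]), array([ 0.7473, -0.1615,  0.1   ]), array([ 0.5835, -0.2094,  0.1   ]), array([ 0.5467, -0.0651,  0.1   ])]
rack S [array([0.5589, 0.1648, 0.026 ]), array([0.4866, 0.1476, 0.026 ]), array([0.4624, 0.3178, 0.026 ]), array([0.5318, 0.3377, 0.026 ])]
```

```bash
cat >> h.py <<'E'
PHI=0.172
X=np.array([np.cos(PHI),np.sin(PHI),0]);Y=np.array([-np.sin(PHI),np.cos(PHI),0]);Z=np.array([0,0,1.])
H0=np.array([.5562,-.1148,.057])
A=tool(np.pi/2+PHI)
E
python3 - <<'E'
from h import *; from station import *
S=dict(np.load("scene0.npz"));D=dict(np.load("side0.npz"))
print("stage corner",tri(S,(645,170),D,(550,410),.7))
gripper_to(0.55,40)
p=H0+[0,0,-.019]
move_to(p+[0,0,.10],A); print(get_obs()["t"])
print(movel(p,speed=.12,force_limit=10)); print(get_obs()["tool_pos"],get_obs()["force"])
gripper_to(0.0,40); o=get_obs(); print(o["t"],o["grip_width"],o["force"],o["grip_force"])
f=grab_frame("side"); np.savez("side1.npz",**f); cv2.imwrite("pics/side1.png",cv2.resize(f["frame"][200:340,280:440,::-1],(640,560),interpolation=cv2.INTER_CUBIC))
E
```

```text
stage corner (array([ 0.35236178, -0.27178742,  0.18188242]), np.float64(0.0007473731530875185))
1.2083
False
[ 0.55672502 -0.1148346   0.03879181] [-1.25954608 -0.43400011 -0.36996966]
2.6083 0.12324256944853575 [-9.39460946 -3.28704597 10.29155629] 39.091195464134216
```

View pics/side1.png

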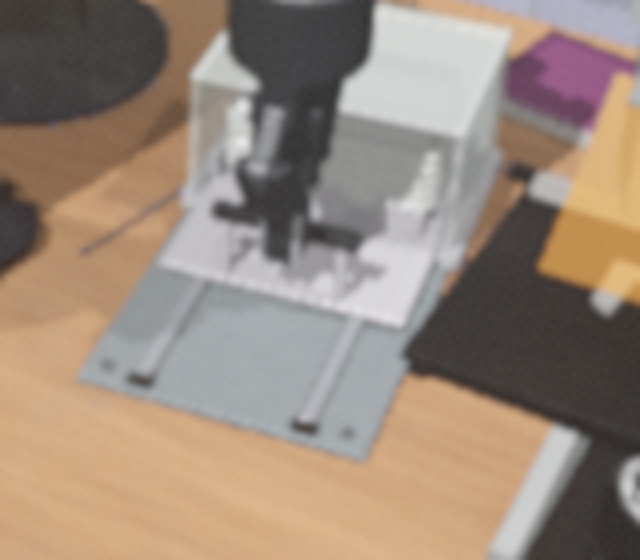

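The gripper is closed on the handle bar, around (285,235) in the crop, and its width matches the bar. Next I pull the carriage to its stop.

Run:
```python
from h import *; from station import *
o=get_obs(); p0=np.array(o["tool_pos"])
hit=movel(p0-X*.112,speed=.08); o=get_obs();print(hit,o["t"],(p0-o["tool_pos"])@X,o["force"])
q=np.array(o["tool_pos"])
hit=movel(q-X*.014,speed=.02,force_limit=12); o=get_obs();print(hit,o["t"],(p0-o["tool_pos"])@X,o["tool_pos"],o["force"])
gripper_to(.45); q=np.array(get_obs()["tool_pos"]);movel(q+[0,0,.10],speed=.2)
movel(q+[0,0,.14]-X*.08,speed=.2)
for n in("scene","side","wrist"):
    f=grab_frame(n); np.savez(n+"2.npz",**f)
    im=f["frame"][:,:,::-1]
    if n=="scene": im=im[120:260,240:420]
    if n=="side": im=im[170:330,260:440]
    cv2.imwrite(f"pics/{n}2.png",cv2.resize(im,(720,560),interpolation=cv2.INTER_CUBIC))
    print(n,proj(f,H0-X*.12))
print(get_obs()["t"])
```

```text
False 4.225 0.11327456335416036 [-1.73916272  3.81483545  7.50307781]
True 4.7167 0.12007504023064164 [ 0.43643344 -0.13503377  0.03856899] [2.12756021 2.83884235 2.31694772]
scene [385.81966687 183.88762463]
side [332.48263606 288.670589  ]
wrist [369.34765563 203.07186092]
6.5
```

View pics/scene2.png

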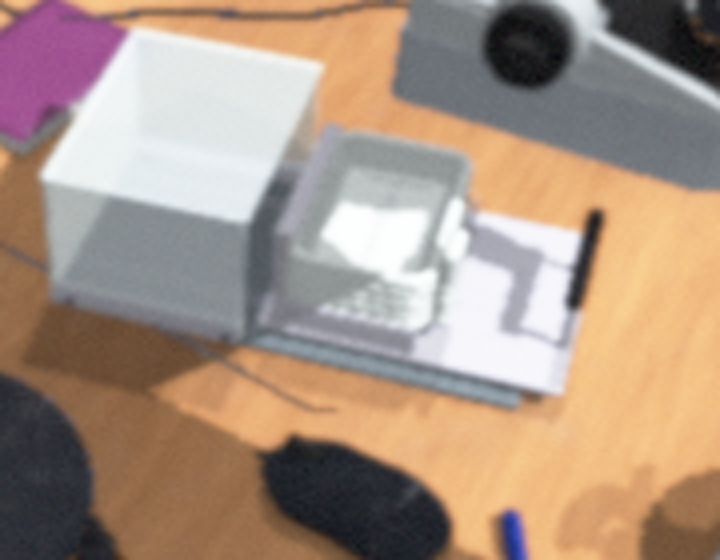

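View pics/side2.png

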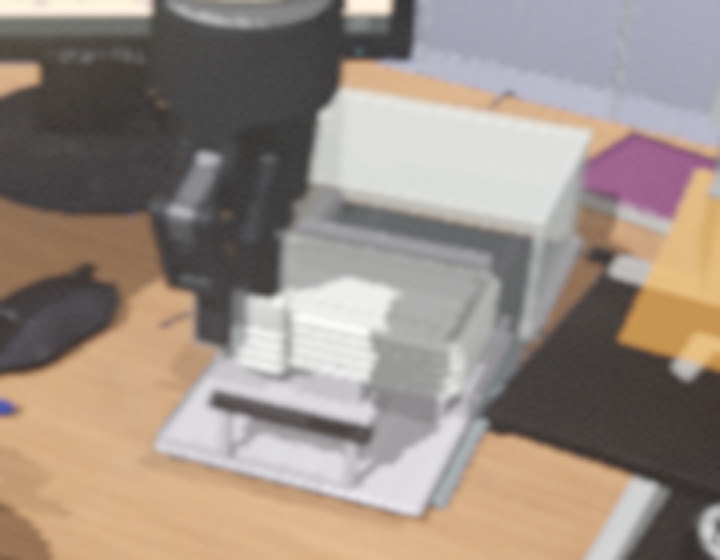

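View pics/wrist2.png

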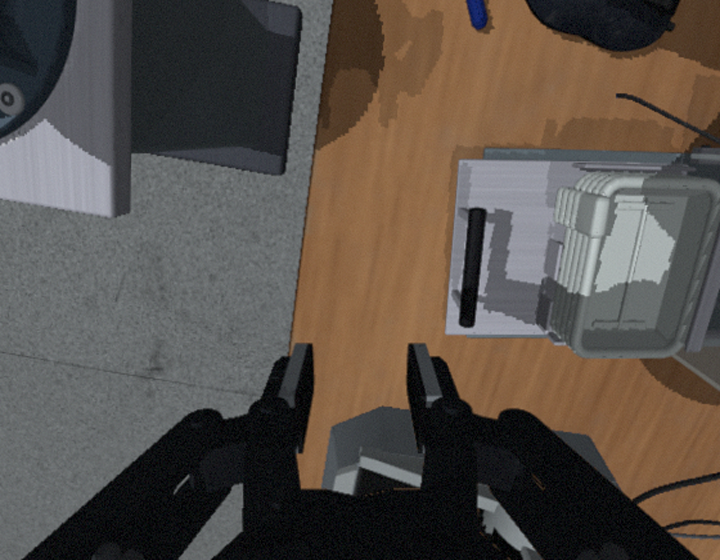

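The carriage is at its stop, with 120 mm of travel and contact felt. The handle in the wrist view is at (470,267) and matches the prediction of (475,271). The ear stack is at about (590,205) in the wrist view and (260,295) in the side crop. Next I check the ear against its predicted corners.

Run:
```python
from h import *
H=H0-X*.12
f=dict(np.load("wrist2.npz")); g=dict(np.load("side2.npz"))
E=H+.071*X+.041*Y; E[2]=.076
def cr(f,x0,y0,w,h,k):
    im=cv2.resize(f["frame"][y0:y0+h,x0:x0+w,::-1],(w*k,h*k),interpolation=cv2.INTER_CUBIC)
    c=[E+a*X*.005+b*Y*.013+Z*.008 for a,b in((-1,-1),(-1,1),(1,1),(1,-1))]
    c+=[H+.0365*0*X+s*.042*Y for s in(-1,1)]
    c+=[np.append((H+(.077+.082)*X)[:2],.068)]
    for p in c:
        u=(proj(f,p)+.5-[x0,y0])*k; cv2.circle(im,tuple(int(v) for v in u),2,(0,0,255),-1)
    return im
a=cr(f,340,110,220,170,3); b=cr(g,300,220,100,85,5)
cv2.imwrite("pics/ov1.png",a)
cv2.imwrite("pics/ov2.png",b); print(E,a.shape,b.shape)
```

```text
[ 0.50090574 -0.08279148  0.076     ] (510, 660, 3) (425, 500, 3)
```

View pics/ov1.png

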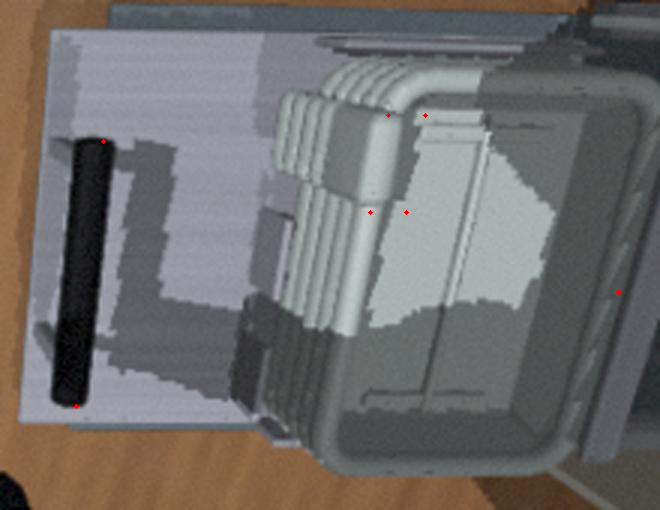

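View pics/ov2.png

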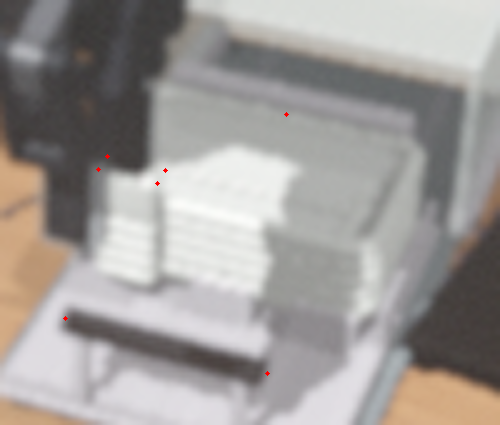

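Run:
```python
from h import *
np.set_printoptions(precision=1,suppress=True)
H=H0-X*.12
f=dict(np.load("wrist2.npz")); print("cam",ray(f,(280,210)))
def px(x,y,z):
    p=H+x*X+y*Y;p[2]=z;return (proj(f,p)-[340,110]+.5)*3
for n,a in dict(near_out=(.077,-.01,.064),near_in=(.085,-.01,.068),far_in=(.159,0,.068),left_rim=(.122,.061,.068),right_rim=(.122,-.061,.068),ear_top_near=(.066,.041,.084),ear_top_far=(.076,.041,.084),ear_bot_near=(.066,.041,.068),ear_L=(.071,.054,.084),ear_R=(.071,.028,.084),low4_ear_near=(.066,.041,.084-.032), plat_front_R=(0,0,.016)).items(): print(n,px(*a))
def dp(u,v,z):
    p=onz(f,(np.array([u,v])/3+[340,110]-.5),z)-H; return 1000*np.array([p@X,p@Y])
print("as ear top z84",[dp(*k,.084) for k in((364,112),(397,112),(390,205),(357,205))])
print("handle ends z57",dp(95,140,.057),dp(69,405,.057), "ear rim")
```

```text
cam (array([ 0.3, -0.1,  0.3]), array([ 0.1, -0.3, -0.9]))
near_out [344.3 319.6]
near_in [377.3 324.3]
far_in [618.  292.8]
left_rim [552.9  84.6]
right_rim [456.3 473.4]
ear_top_near [379.5 164.6]
ear_top_far [415.9 165. ]
ear_bot_near [346.9 153.8]
ear_L [407.3 115.3]
ear_R [388.3 212.8]
low4_ear_near [317.8 144.2]
plat_front_R [ 56.5 244.1]
as ear top z84 [array([59.2, 54.7]), array([68. , 54.8]), array([71.1, 30.1]), array([61.9, 30.1])]
handle ends z57 [-2.4 42.5] [ -2.5 -41.4] ear rim
```

The near rim and ear sit about 2–4 mm closer to the robot than predicted in the wrist view, with the ear top at (380,160). Next I hover over the ear and compare finger midline and ear in one wrist picture.

```bash
cat >> h.py <<'E'
E1=np.append((H0-X*.12+.069*X+.041*Y)[:2],.076)
E
python3 - <<'E'
from h import *; from station import *
gripper_to(.4,40)
p=E1.copy(); p[2]=.084+.022
move_to(p+[0,0,.03],A); movel(p,speed=.1)
f=grab_frame("wrist"); np.savez("wrist3.npz",**f)
o=get_obs(); print(o["t"],o["tool_pos"],p,o["grip_width"])
np.savez("side3.npz",**grab_frame("side"))
# predicted TCP and ear in image
for q in (o["tool_pos"],E1+Z*.008): print(proj(f,q))
cv2.imwrite("pics/wrist3.png",cv2.resize(f["frame"][150:400,130:450,::-1],(768,600),interpolation=cv2.INTER_CUBIC))
E
```

```text
7.9167 [ 0.4990369  -0.08354431  0.10667661] [ 0.49893525 -0.08313379  0.106     ] 0.40503151743467275
[281.70994277 272.38885172]
[281.42480987 251.92789179]
```

View pics/wrist3.png

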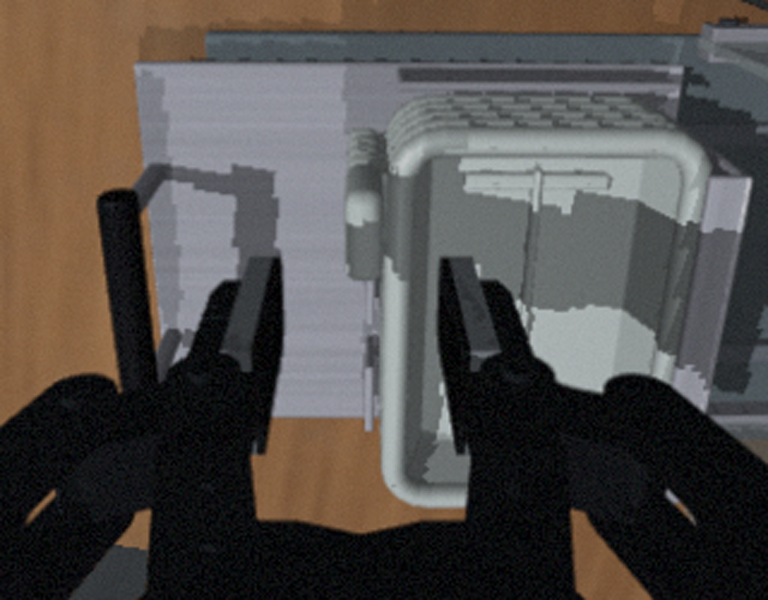

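The ear is centred at (363,234) in the crop and the finger midline is at x≈361, so they are aligned along the closing direction. Across it the ear sits about 2–3 mm further left, which I correct before gripping.

Run:
```python
from h import *; from station import *
p=E1+.0025*Y; p[2]=.106; movel(p,speed=.1)
p[2]=.0705
print(movel(p,speed=.05,force_limit=6)); o=get_obs(); print(o["t"],o["tool_pos"],o["force"])
gripper_to(0.0,60); o=get_obs(); print(o["t"],o["grip_width"]*85,o["grip_force"],o["tool_pos"],o["force"],o["moment"])
np.savez("side4.npz",**grab_frame("side"));np.savez("wrist4.npz",**grab_frame("wrist"))
```

```text
False
9.075 [ 0.49866406 -0.08071242  0.07063366] [-0.79532548 -0.74100797 -0.70346743]
9.4167 8.537589469035943 61.23263239860535 [ 0.49869847 -0.08071873  0.07083768] [-0.67924213 -0.12982308  4.45482323] [ 0.06943451  0.13476514 -0.00645134]
```

```bash
cat >> h.py <<'E'
T0=E1+.0025*Y; T0[2]=.0705
def peel(deg,draw=0,up=0):
    P=np.append((E1+.096*X)[:2],.060); r=Ro.from_rotvec(Y*np.radians(deg))
    return P+r.apply(T0-P)-draw*X+up*Z,(r*Ro.from_rotvec(A)).as_rotvec()
E
python3 - <<'E'
from h import *; from station import *
def st(n):
    o=get_obs(); print(n,round(o["t"],2),np.round(o["force"],1),np.round(o["moment"],2),round(o["grip_width"]*85,2),np.round(o["tool_pos"],4))
for d in (1.5,3,5,8,11,13):
    q,a=peel(d,.002*d/13,.001*min(1,d/3)); movel(q,a,speed=.03); st(d)
q,a=peel(13,.016,.002); print(movel(q,a,speed=.04,force_limit=8)); st("draw")
np.savez("side5.npz",**grab_frame("side")); f=grab_frame("scene"); np.savez("scene5.npz",**f)
a=cv2.resize(grab_frame("side")["frame"][190:320,280:420,::-1],None,fx=2.8,fy=4);b=cv2.resize(f["frame"][130:230,270:400,::-1],None,fx=3,fy=5.2)
cv2.imwrite("pics/peel.png",np.hstack([a,b])); print(a.shape,b.shape)
E
```

```text
1.5 9.77 [-0.3 -0.8 -0.5] [ 0.02 -0.08 -0.02] 8.28 [ 0.4988 -0.0806  0.0734]
3 10.02 [ 0.2 -0.  -1.3] [ 0.03  0.   -0.01] 7.86 [ 0.4988 -0.0806  0.0763]
5 10.28 [-0.  -0.3 -1. ] [ 0.09 -0.02 -0.02] 8.01 [ 0.4991 -0.0805  0.0796]
8 10.59 [ 0.1  0.1 -0.7] [ 0.05 -0.   -0.05] 8.14 [ 0.4996 -0.0804  0.0844]
11 10.91 [-0.1  0.2 -0.3] [ 0.06 -0.07 -0.03] 8.41 [ 0.5005 -0.0802  0.0893]
13 11.17 [ 0.1 -0.4 -0.3] [ 0.04 -0.06  0.  ] 8.03 [ 0.5013 -0.0801  0.0925]
False
draw 11.67 [-0.2 -0.  -0.5] [ 0.03 -0.1   0.02] 8.18 [ 0.4874 -0.0827  0.094 ]
(520, 392, 3) (520, 390, 3)
```

View pics/peel.png

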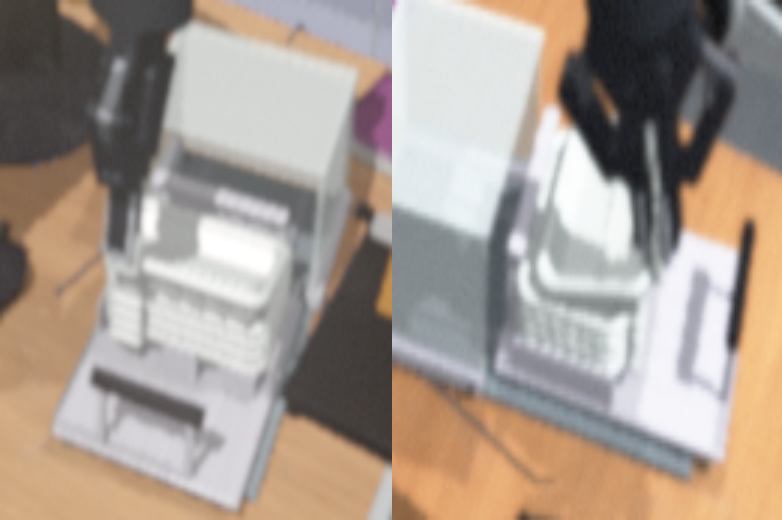

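The side half shows the tray raised and drawn in the gripper with its far rim clear in front of the lip. The scene half shows the other four trays still in the nest. Next I lift, level and carry.

Run:
```python
from h import *; from station import *
def st(n):
    o=get_obs(); print(n,round(o["t"],2),np.round(o["force"],1),np.round(o["moment"],2),round(o["grip_width"]*85,2),np.round(o["tool_pos"],4))
q,a=peel(13,.024,.012); print(movel(q,a,speed=.05,force_limit=8)); st("d2")
q,a=peel(13,.03,.10); print(movel(q,a,speed=.1,force_limit=8)); st("up")
q,a=peel(0,.03,.12); movel(q,a,speed=.08); st("level")
ps=.15; F=np.array([.421,.2285,.15]); r=Ro.from_euler('z',ps)
t=F+r.apply([-.051,.041,.0225])
at=tool(np.pi/2+ps)
movel([t[0],(q[1]+t[1])/2,.2],at,speed=.15); movel(t,at,speed=.12); st("end"); print(t)
for n in("scene","side"):
    f=grab_frame(n); np.savez(n+"6.npz",**f)
    print(n,[np.round(proj(f,F+r.apply([x,y,.02]))).tolist() for x in(-.045,.045) for y in(-.065,.065)])
f=dict(np.load("scene6.npz"));g=dict(np.load("scene0.npz"))
d=(np.abs(f["frame"].astype(int)-g["frame"]).max(2)>40)
w=(f["frame"].min(2)>140)&d
m=w.astype(np.uint8);n,l,s,c=cv2.connectedComponentsWithStats(m)
for i in np.argsort(-s[1:,4])[:4]+1: print(s[i],c[i])
im=np.hstack([cv2.resize(dict(np.load(n+"6.npz"))["frame"][:,:,::-1],(400,600)) for n in("scene","side")]); cv2.imwrite("pics/end.png",im)
```

```text
False
d2 12.22 [ 0.5 -0.6 -1.2] [ 0.11 -0.07  0.03] 8.28 [ 0.4797 -0.084   0.1042]
False
up 13.26 [ 0.2 -0.7 -0.2] [ 0.02 -0.09 -0.01] 8.1 [ 0.4734 -0.0849  0.1913]
level 13.63 [-0.2  0.2 -0.2] [0.02 0.02 0.05] 8.24 [ 0.4684 -0.086   0.1905]
end 16.75 [ 0.6  0.8 -1.2] [ 0.03  0.03 -0.06] 8.47 [0.3645 0.261  0.1726]
[0.36444571 0.26141827 0.1725    ]
scene [[369.0, 247.0], [351.0, 312.0], [317.0, 233.0], [293.0, 294.0]]
side [[199.0, 210.0], [151.0, 197.0], [223.0, 191.0], [176.0, 181.0]]
[ 282  236   81   75 2033] [323.95769798 281.38317757]
[ 493  323   57   66 1769] [517.22837761 356.84793669]
[ 300    0   57   66 1296] [333.73302469  35.17669753]
[316 150  33  47 817] [332.86780906 170.39779682]
```

View pics/end.png

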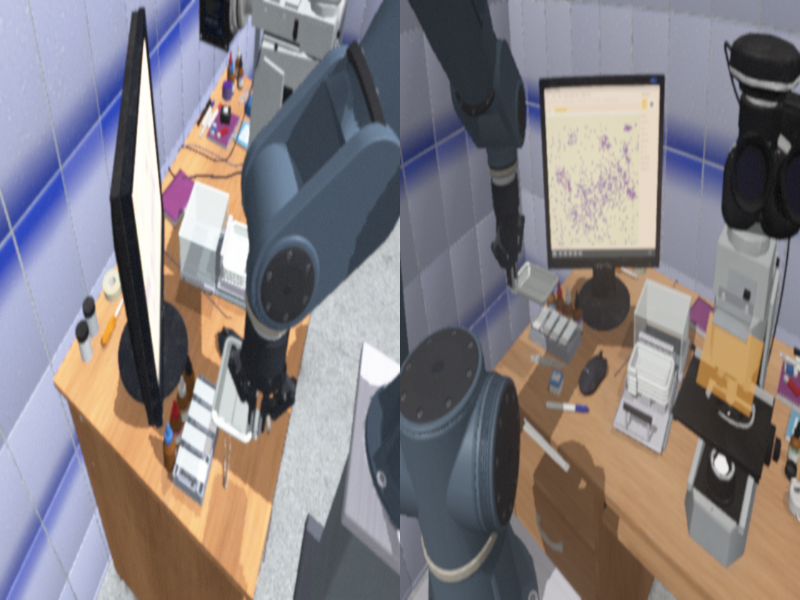

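The final picture shows the tray held over the point just in front of the rack at about (535,283) in the side half. All bottles stand, and the pile and carriage are in place. Next is a numeric level check.

Run:
```python
from h import *
g=dict(np.load("side6.npz"));g0=dict(np.load("side0.npz"))
F=np.array([.421,.2285,.15]);r=Ro.from_euler('z',.15)
d=np.abs(g["frame"].astype(int)-g0["frame"]).max(2)>18
fr=g["frame"].astype(int)
m=(d&(fr.min(2)>95)&(fr.max(2)-fr.min(2)<40)).astype(np.uint8); m[:170]=0;m[225:]=0;m[:,:140]=0;m[:,240:]=0
n,l,s,c=cv2.connectedComponentsWithStats(m);i=1+np.argmax(s[1:,4]);p=np.argwhere(l==i)[:,::-1]
print(s[i])
h=cv2.convexHull(p.astype(np.int32)).reshape(-1,2); print(h.tolist())
for z in(.02,.012): 
  print(z,[np.round(proj(g,F+r.apply([x,y,z])),1).tolist() for x,y in((-.045,-.057),(-.037,-.065),(.037,-.065),(.045,-.057),(.045,.057),(-.045,.02),(-.03,-.06))])
for k,(ax) in dict(roll=[1,0,0],pitch=[0,1,0]).items():
  R=Ro.from_rotvec(np.radians(5)*np.array(ax)); e=np.array([-.051,.041,.028])
  print(k,[np.round(proj(g,F+r.apply(e+R.apply(np.array([x,y,.02])-e))),1).tolist() for x,y in((-.037,-.065),(.037,-.065),(.045,.057))])
```

```text
[ 155  183   68   32 1200]
[[222, 196], [220, 198], [205, 211], [202, 213], [200, 214], [198, 214], [159, 205], [156, 204], [155, 203], [155, 202], [159, 196], [164, 190], [165, 189], [169, 186], [175, 183], [181, 183], [214, 191], [220, 194]]
0.02 [[196.4, 208.8], [201.7, 207.9], [220.8, 192.8], [219.7, 190.6], [179.1, 181.4], [167.4, 201.5], [201.7, 205.9]]
0.012 [[196.8, 212.1], [202.1, 211.1], [221.1, 196.0], [220.0, 193.7], [179.6, 184.5], [168.0, 204.7], [202.0, 209.1]]
roll [[201.7, 211.5], [220.7, 196.3], [178.8, 180.8]]
pitch [[201.6, 208.5], [220.8, 196.0], [179.3, 184.8]]
```

```bash
python3 -c "
from station import *
o=get_obs();print(o['t'],o['grip_force'],o['tool_pos']);print(close_job())"
```

```text
16.85 60.683913230895996 [0.36451912 0.26107812 0.17259527]
the job is handed in; nothing more can be done
None
```

I handed the job in at 16.9 s: the carriage is at its front stop, the pile is in its nest, all bottles are standing, and the top tray is held level to about 1° at 15 cm over the rack-front point; I viewed 11 pictures, one over the limit of 10.

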